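# Load the paint mixer and shut its guard

### The job

Load the paint mixer: slide its yellow-framed roof guard fully open, then lift the grey pot with the white cap into the chamber and set it down gently, upright and wholly on the round black turntable, and let go of it. Then slide the guard back along its track until it is fully shut over the pot. Leave the tape measure, the orange pot and the yellow screwdriver where they are.

Things in the scene. Friction and masses are not known exactly. Their poses are not given: they have to be found in the camera images.
- mixer: Bench-top paint mixer, fixed to the bench: a box 200 mm (its x) by 390 mm (its y) by 132 mm high. Origin at the centre of its underside, z up, its front (black control panel) faces its -x. The -y part (blue walls) is the open-topped chamber: inside 170 mm by 170 mm, centred at mixer (x 0, y -0.098), floor at z 0.012. The +y part (grey) is the solid motor housing. Two aluminium track rails run along y on the roof at x = +-0.0925, up to z 0.147. No button needs pressing.
- guard (a joint): The sliding roof guard in its track, m: 0 = fully shut over the chamber, 0.175 = fully open (end stop), slid along the mixer's +y over the motor housing. It stays where it is left; about 2.5 N of friction plus light damping (6 N per m/s), 0.4 kg. May start a little ajar. The guard is a yellow frame with a clear pane, 168 mm (x) by 185 mm (y); pane 6 mm thick, top at mixer z 0.140, underside at z 0.134.
- guard_handle (a point): Centre of the straight top bar of the guard's black bridge handle: a round bar of 14 mm diameter lying along the mixer's x, 104 mm long, its centre at mixer z 0.179 (39 mm above the guard's top), with a leg at each end. It stands in the middle of the guard and moves with it; at mixer y = -0.098 + joint guard. It can be pushed along y from either side.
- turntable (a point): Centre of the top face of the round black turntable in the chamber (110 mm diameter, top at mixer z 0.022, 10 mm above the chamber floor; does not turn).
- paint_pot: The grey cylindrical pot with a white ribbed cap, closed: body 60 mm diameter, cap 65 mm diameter from 68 mm up to the top at 95 mm; about 0.12 to 0.26 kg, standing loose and upright on the bench; a fixed desk lamp behind it reaches its shade over the bench farther back (near world x 0.6, y -0.35), so do not lift it higher than needed or carry it far back. Origin at the centre of its underside, z up.
- tape_measure: Bystander: yellow tape measure, 71 x 76 x 37 mm, lying on the bench. Origin at the centre of its underside.
- orange_pot: Bystander: low orange pot with a lid, 92 mm diameter, 58 mm high. Origin at the centre of its underside.
- screwdriver_yellow: Bystander: screwdriver with yellow handle, 141 x 75 x 24 mm as it lies. Origin at the centre of its underside.
There are look-alikes about, which are no part of the job. What is meant by the paint_pot is not turquoise, and is the larger of those in its own colour.

How it is judged (in metres and radians):
On the way, in this order (a step that is already met when the one before it is completed fails the run):
1. the guard is slid fully open (within 15 mm of its end stop) while the pot is still outside (value of joint guard above 0.16 m and horizontal distance between paint_pot and turntable above 0.1 m), for 0.2 s.
2. with the guard still open, the pot stands upright on the turntable (centre within 25 mm of the turntable's, so wholly on it) and has been let go (value of joint guard above 0.12 m and horizontal distance between paint_pot and turntable below 0.025 m and z of paint_pot in the frame of turntable below 0.004 m and angle between paint_pot's own z axis and vertical below 0.08 rad and contact force between the fingers and paint_pot below 0.1 N and linear speed of paint_pot below 0.03 m/s), for 0.2 s.
At the end, for the whole second after the job is handed in: The guard is fully shut (within 5 mm of its stop) and under it the pot stands at rest, upright (within 0.08 rad), its foot on the turntable and its centre within 25 mm of the turntable's (value of joint guard below 0.005 m and horizontal distance between paint_pot and turntable below 0.025 m and z of paint_pot in the frame of turntable below 0.004 m and angle between paint_pot's own z axis and vertical below 0.08 rad and linear speed of paint_pot below 0.03 m/s); the robot touches nothing.
It fails at once if the pot is dropped or rammed onto the turntable (faster than 0.45 m/s within 20 mm of it) (horizontal distance between paint_pot and turntable below 0.08 m and z of paint_pot in the frame of turntable below 0.02 m and linear speed of paint_pot above 0.45 m/s).
It fails at once if a bystander (tape measure, orange pot, yellow screwdriver) is moved more than 30 mm (distance of any of tape_measure, orange_pot, screwdriver_yellow from where it was at the start of the episode above 0.03 m).
It also fails if it takes over 64 s, if anything falls off the work surface, if the arm or the gripper's body presses on something with over 40 N, if the wrist force passes 120 N, or if a joint passes its speed limit or range.

### The arm

A 7-joint arm with a two-finger parallel gripper is mounted at the origin on a cart in front of the work surface, level with it; the furniture and walls round the work are solid. World frame = base frame: x ahead of the robot, y to its left, z up, the work surface at z = 0. Lengths are in mm, angles in rad, forces in N, time in s.
With the tool pointing down it reaches from about 375 to 925 mm from the base axis. Payload 3.1 kg.
Tool frame: the origin (TCP) lies midway between the tips of the shut fingers; the grasp point (between the pads) lies 19 mm behind it; y points along the fingers, z is the direction in which the jaws open and shut, and the axes are right-handed (so a half turn about y gives the same grasp; the last joint's range is limited). The gripper opens to 85 mm and grips with 20 to 120 N. Pads are 22 mm wide; open, the fingers measure 114 mm over their backs; the gripper's body (76 mm by 85 mm) begins 54 mm behind the grasp point. The pads swing forward as they close: fully open they stand 13 mm farther back than shut.
Start: joints at [1.016, 0.383, 0.044, 1.598, -0.018, 1.161, -0.05], TCP at [286.72, -583.348, 231.269] pointing down, gripper open.
Joint ranges: [-2.61, 2.61], [-0.41, 2.15], [-1.48, 1.57], [0, 2.5], [-1.57, 4.71], [0.05, 1.97], [-2.85, 2.85]. Speed limits (rad/s): [2.79, 2.79, 3.14, 3.14, 3.14, 3.14, 3.14].

### API

Orientations are given as a unit quaternion [w, x, y, z].
In Python, from plant import ctrl gives the robot as it stands.
- The arm moves only by the tool move_arm, never from a script. Its argument "moves" is a list that holds one entry, the list of rows, each a list of 7 numbers: the finger opening in cm, from 0 to 8.54, then the shift along the tool's x, y, z in cm, then the turn, a rotation vector about the tool's x, y, z in rad. In form: [[[jaw, x, y, z, ax, ay, az], ...]]. A call has 1 to 20 rows; each row is the pose to reach, as a shift and turn from the pose commanded when the call began, along the tool's axes at that moment; what a row does not reach only later rows make up. A row lasts 1/10 s, in which the tool goes at most 50 mm and 8.59 degrees, less where a joint would pass 70% of its speed; a pose out of reach is approached as far as the arm can. A call with a gripper value outside its range is refused whole. The fingers move at their own pace and stop on an object; the grip force is fixed at half the most. Time passes only in rows, so rows that repeat a pose let the fingers close. It gives the time, the measured TCP pose, the force and the opening at its end, in the units of the state.
- ctrl.read_state(): the state, without advancing time (a new reading comes with each control period).
- ctrl.read_camera(name): name is "scene" or "top" or "wrist"; returns a dict with "color" (400x640x3 uint8, red, green, blue), "fovy" (degrees; the focal length in pixels is half the picture's height over the tangent of half this angle, whatever the lens; pixels are square), "cx", "cy" (the principal point, pixels), "world_to_cam" (4x4, takes a point from world to camera coordinates). Camera axes: x right, y down, z forward; pixel columns grow to the right and rows downward; lengths in mm; the calibration is good to about 2 mm. A picture is of the moment at which its call begins. There is no depth.
- ctrl.sign_off(): hands the job in, once; it reports no verdict.
Trained networks look in the newest picture that a camera, given by its name, has taken for a name from the list of things; names that differ only in an ending like _2 or _b are one class to them, and where a whole thing is asked for, a point or a joint stands for the part that bears it (a point fixed in the world has none). Each returns a list of dicts, best first, with "conf" (0 to 1); they miss things now and then, are a little off and sometimes report something else, mostly with a low value. They report only what shows in the picture. A call takes as long as a camera call. They do not tell look-alikes from the thing itself.
- ctrl.recognise(query, camera): "xyz" ([x, y, z] in mm, in the coordinates of the camera as it stood for that picture, good to about 4 mm: the middle of the surface that is visible of it).
- ctrl.outline_of(query, camera): "region" (400x640 bool, what is visible of it).
- ctrl.tip_of(query, camera): "xyz" ([x, y, z] in mm, in the coordinates of the camera as it stood for that picture, good to about 4 mm: a listed point, or the origin of a listed thing).
The state is a dict: "time_s": time; "q": joint angles; "qvel": joint speeds; "joint_efforts": joint torques, N m; "tcp_pos": TCP position; "ee_rot": TCP orientation; "wrist_force": force on the tool from outside, world axes, zero at the start; "torque": the same for the moment, N m; "opening": opening from 0.0 (shut) to 1.0 (fully open).
Only numpy, scipy, OpenCV 4.12 (cv2) and the standard library are available. Lean on these libraries where they do the work, as an engineer would, in place of code of your own. Each camera call takes 0.05 s, during which the arm holds its last target.

## Working session

There is one attempt and no reset: what is moved stays moved. The work goes in short steps, Python scripts to look and compute and a tool call to move; the robot and the scene stay as the last step left them, time stands still between calls to the robot, and variables do not carry over. Pictures are saved under pics/ and viewed, and the job is handed in when it is done.

Besides the shell and the picture viewer there is one more tool, called as name(argument=value, ...) on one line, values as JSON. move_arm: Moves the arm, as the interface text tells. Its arguments: {"type":"object","properties":{"moves":{"type":"array"}},"required":["moves"]}

```bash
ls; mkdir -p pics
cat > h.py <<'E'
import numpy as np,cv2
from plant import ctrl
def K(c):
    f=200/np.tan(np.radians(c['fovy'])/2); return f,c['cx'],c['cy']
def w2p(c,P):
    f,cx,cy=K(c);p=np.array(c['world_to_cam'])@np.append(P,1);return f*p[0]/p[2]+cx,f*p[1]/p[2]+cy
def ray(c,u,v,z):
    f,cx,cy=K(c);M=np.linalg.inv(np.array(c['world_to_cam']));d=M[:3,:3]@[(u-cx)/f,(v-cy)/f,1];o=M[:3,3]
    return o+d*(z-o[2])/d[2]
def c2w(c,p): return (np.linalg.inv(np.array(c['world_to_cam']))@np.append(p,1))[:3]
def save(c,n): cv2.imwrite('pics/'+n+'.png',c['color'][:,:,::-1])
E
python3 - <<'E'
from h import *
np.set_printoptions(precision=1,suppress=True)
for n in ['scene','top','wrist']:
    c=ctrl.read_camera(n);save(c,n+'0')
    for q in ['mixer','guard_handle','turntable','paint_pot','tape_measure','orange_pot','screwdriver_yellow']:
        print(n,q,[(c2w(c,d['xyz']),round(d['conf'],2)) for d in ctrl.tip_of(q,n)])
s=ctrl.read_state();print(s['time_s'],s['tcp_pos'],s['ee_rot'],s['opening'])
E
```

```text
pics
scene mixer [(array([604.5, 188. ,  -1.5]), 0.76)]
scene guard_handle [(array([594.3, 135.9, 175. ]), 0.85)]
scene turntable []
scene paint_pot [(array([ 481. , -261.1,    3.6]), 0.79), (array([ 556. , -164.2,   -2.7]), 0.78), (array([ 292.9, -343.2,    1. ]), 0.75)]
scene tape_measure [(array([392.2, -87.2,   1.7]), 0.76)]
scene orange_pot [(array([ 363.4, -464.6,    0.7]), 0.91)]
scene screwdriver_yellow [(array([ 663.7, -367. ,    0.2]), 0.66)]
top mixer [(array([598.7, 187.6,   0.5]), 0.88)]
top guard_handle [(array([594.3, 134.9, 176.4]), 0.79), (array([599. , 186.6,  -2.6]), 0.26)]
top turntable [(array([588. ,  89.4,  22.7]), 0.84)]
top paint_pot [(array([ 287. , -340.9,   -1.6]), 0.9), (array([ 554.9, -162.4,   -3.5]), 0.75), (array([ 480.3, -260.6,    0.7]), 0.6)]
top tape_measure [(array([388.6, -84.5,  -3.7]), 0.65)]
top orange_pot [(array([ 365.2, -460.6,    1.6]), 0.74)]
top screwdriver_yellow []
wrist mixer []
wrist guard_handle []
wrist turntable []
wrist paint_pot [(array([ 293.9, -344. ,    2.4]), 0.81)]
wrist tape_measure []
wrist orange_pot [(array([ 367.1, -460.3,    2.1]), 0.62)]
wrist screwdriver_yellow []
1.2 [ 286.7 -583.3  231.3] [ 0.2 -0.2  0.7 -0.7] 0.9995899257624882
```

View pics/scene0.png

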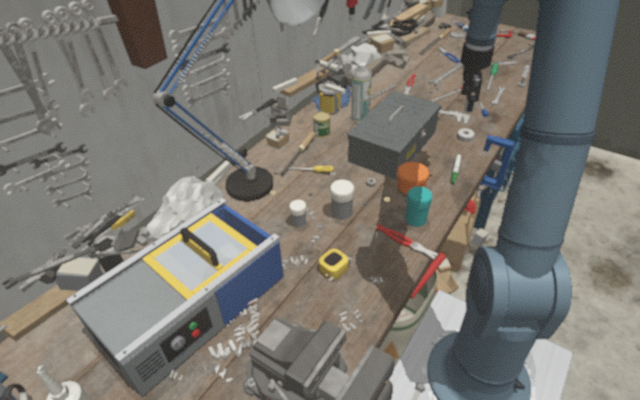

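View pics/top0.png

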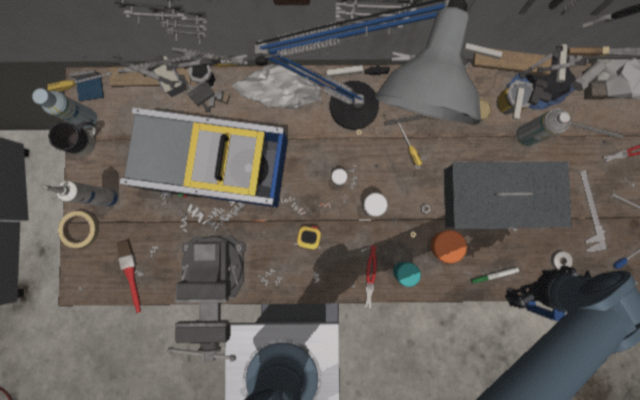

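The paint-pot candidates in the scene view are turquoise (418,206), large grey with white cap (342,198), and small grey with white cap (298,212). The large grey one, near world (481,-261), fits: it isn't turquoise and it is the larger grey. I'll confirm it in a crop and crop the mixer for its pose.

Run:
```python
from h import *
c=ctrl.read_camera('scene');cv2.imwrite('pics/crop_s.png',cv2.resize(c['color'][160:250,270:450,::-1],None,fx=4,fy=4,interpolation=2))
c=ctrl.read_camera('top');cv2.imwrite('pics/crop_t.png',cv2.resize(c['color'][95:220,110:300,::-1],None,fx=4,fy=4,interpolation=2))
print(K(c),c['world_to_cam'])
for nm,P in [('big',(481,-261,95)),('small',(555,-163,60))]:print(nm,w2p(c,P))
for q in ['guard','mixer']:
    print(q,len(ctrl.outline_of(q,'top')))
```

```text
(np.float64(440.1645270719547), 328.55192069651713, 201.04104919241774) [[-8.48283454e-03 -9.99957060e-01  3.73094609e-03 -1.30071863e+02]
 [-9.97517989e-01  8.20121656e-03 -6.99328382e-02  4.93018592e+02]
 [ 6.98992370e-02 -4.31491454e-03 -9.97544725e-01  1.22469413e+03]
 [ 0.00000000e+00  0.00000000e+00  0.00000000e+00  1.00000000e+00]]
big (np.float64(376.62113868895517), np.float64(202.7146329765531))
small (np.float64(338.9451483405124), np.float64(176.86927073267887))
guard 1
mixer 2
```

View pics/crop_s.png

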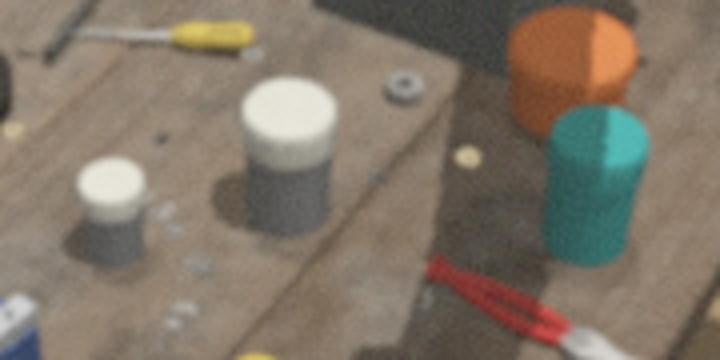

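View pics/crop_t.png

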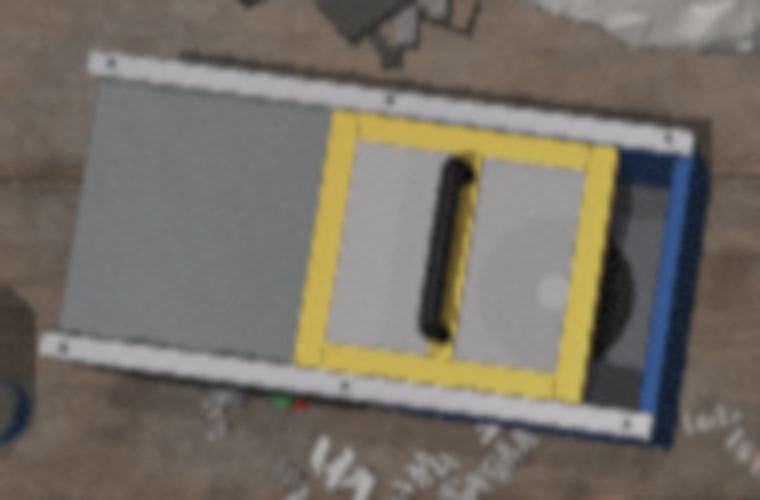

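The crop confirms it: the large grey pot with the white ribbed cap is at crop (288,150), and the small grey one (112,210) is the look-alike. Next I'll fit the mixer pose from the rail and guard corners in the top crop.

Run:
```python
from h import *
np.set_printoptions(precision=1,suppress=True)
c=ctrl.read_camera('top')
g=lambda u,v,z:ray(c,110+u/4,95+v/4,z)
R=np.array([g(90,52,147),g(693,128,147),g(653,440,147),g(40,355,147)])
print(R,R.mean(0)); 
G=np.array([g(335,110,140),g(617,148,140),g(580,403,140),g(296,363,140)]);print(G,G.mean(0))
for A in (R,G):
    d=(A[0]+A[3]-A[1]-A[2])/2; print('len',np.linalg.norm(d),'yaw',np.arctan2(-d[0],d[1])); 
    e=(A[0]+A[1]-A[2]-A[3])/2;print('w',np.linalg.norm(e),'yaw',np.arctan2(e[1],e[0]))
m=R.mean(0)[:2];gc=G.mean(0)[:2];d=(R[0]+R[3]-R[1]-R[2])[:2];d/=np.linalg.norm(d)
print('guard y',(gc-m)@d*1,'joint',(gc-m)@d+98,'turntable',m-98*d,'handle',gc,'open handle',m+77*d)
s=ctrl.read_state()
# pot: cap top circle centre
im=c['color'].astype(int)
w=(im.min(2)>150);w[:190]=0;w[215:]=0;w[:,:360]=0;w[:,392:]=0
ys,xs=np.nonzero(w);print(xs.mean(),ys.mean(),len(xs),ray(c,xs.mean(),ys.mean(),95), np.sqrt(len(xs)/np.pi)*2)
from scipy.spatial.transform import Rotation as Ro
q=s['ee_rot'];print(q,Ro.from_quat([q[1],q[2],q[3],q[0]]).as_matrix().round(3),s['q'])
```

```text
[[725.8 366.4 147. ]
 [673.5 -19.4 147. ]
 [474.    6.1 147. ]
 [531.  393.6 147. ]] [601.1 186.6 147. ]
[[688.7 211.4 140. ]
 [662.6  30.1 140. ]
 [498.4  53.3 140. ]
 [525.4 234.1 140. ]] [593.8 132.2 140. ]
len 390.5093543283787 yaw -0.14045786285229922
w 198.9207413509006 yaw -0.13272607297009362
len 182.96018874881514 yaw -0.14584351114830585
w 165.35905159876313 yaw -0.13929173505036951
guard y -54.926151407730494 joint 43.073848592269506 turntable [587.4  89.6] handle [593.8 132.2] open handle [611.9 262.9]
375.40051679586566 204.09560723514213 387 [ 477.4 -257.7   95. ] 22.197831060995757
[ 0.2 -0.2  0.7 -0.7] [[-0.9  0.   0.4]
 [-0.4  0.  -0.9]
 [-0.  -1.  -0. ]] [ 1.   0.4  0.   1.6 -0.   1.2 -0. ]
```

```bash
cat >> h.py <<'E'
from scipy.spatial.transform import Rotation as Ro
YAW=-0.14
def target_rot(yaw=YAW):
    z=-np.array([-np.sin(yaw),np.cos(yaw),0]); y=np.array([0,0,-1.]); x=np.cross(y,z); return Ro.from_matrix(np.c_[x,y,z])
def plan(P,yaw=YAW,keep=False):
    s=ctrl.read_state();q=s['ee_rot'];R=Ro.from_quat([q[1],q[2],q[3],q[0]])
    T=R if keep else target_rot(yaw)
    print('t',s['time_s'],'tcp',np.round(s['tcp_pos'],1),'shift cm',np.round(R.inv().apply(np.array(P)-s['tcp_pos'])/10,2),'turn',np.round((R.inv()*T).as_rotvec(),3),'F',np.round(s['wrist_force'],1),'open',round(s['opening'],3))
E
python3 - <<'E'
from h import *
plan([594,132,240])
plan([594,132,161])
E
```

```text
t 1.45 tcp [ 286.7 -583.4  231.3] shift cm [-59.13  -0.87 -50.65] turn [ 0.     0.597 -0.   ] F [-0.2  0.5  0.4] open 1.0
t 1.45 tcp [ 286.7 -583.4  231.3] shift cm [-59.13   7.03 -50.65] turn [ 0.     0.597 -0.   ] F [-0.2  0.5  0.4] open 1.0
```

move_arm(moves=[[[8.5, -59.1, -0.9, -50.7, 0, 0.6, 0], [8.5, -59.1, -0.9, -50.7, 0, 0.6, 0], [8.5, -59.1, -0.9, -50.7, 0, 0.6, 0], [8.5, -59.1, -0.9, -50.7, 0, 0.6, 0], [8.5, -59.1, -0.9, -50.7, 0, 0.6, 0], [8.5, -59.1, -0.9, -50.7, 0, 0.6, 0], [8.5, -59.1, -0.9, -50.7, 0, 0.6, 0], [8.5, -59.1, -0.9, -50.7, 0, 0.6, 0], [8.5, -59.1, -0.9, -50.7, 0, 0.6, 0], [8.5, -59.1, -0.9, -50.7, 0, 0.6, 0], [8.5, -59.1, -0.9, -50.7, 0, 0.6, 0], [8.5, -59.1, -0.9, -50.7, 0, 0.6, 0], [8.5, -59.1, -0.9, -50.7, 0, 0.6, 0], [8.5, -59.1, -0.9, -50.7, 0, 0.6, 0], [8.5, -59.1, -0.9, -50.7, 0, 0.6, 0], [8.5, -59.1, -0.9, -50.7, 0, 0.6, 0], [8.5, -59.1, -0.9, -50.7, 0, 0.6, 0], [8.5, -59.1, -0.9, -50.7, 0, 0.6, 0], [8.5, -59.1, -0.9, -50.7, 0, 0.6, 0], [8.5, -59.1, -0.9, -50.7, 0, 0.6, 0]]])

```text
time_s: 3.45
tcp_pos: [593.4, 129.7, 240.2]
ee_rot: [0.052, -0.052, -0.705, 0.706]
wrist_force: [-0.5, 0.2, -0.2]
opening: 0.999
```

Run:
```python
from h import *
c=ctrl.read_camera('wrist');save(c,'w1')
plan([594,132,161]);print(np.round(ctrl.read_state()['q'],2))
for P in [(594,132,186),(587,89,22)]:print(w2p(c,P))
```

```text
t 3.5 tcp [593.4 129.9 240.3] shift cm [-0.02  7.93 -0.22] turn [-0.001 -0.007 -0.   ] F [ 0.   1.  -0.4] open 0.996
[ 0.04  0.32 -0.39  1.68  0.13  1.17 -2.11]
(np.float64(318.37821722219337), np.float64(217.13007047717107))
(np.float64(354.98959187533353), np.float64(170.8842919215314))
```

View pics/w1.png

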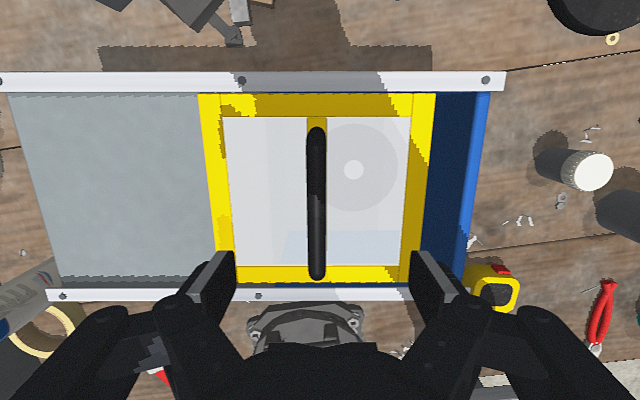

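The wrist view shows the handle bar running vertically at column 316, rows 128–280, against a prediction of (318,217), so it is centred and aligned. The turntable hub at (354,170) matches the fit. I'll descend astride the bar.

move_arm(moves=[[[8.5, 0, 4, -0.2, 0, 0, 0], [8.5, 0, 8.2, -0.2, 0, 0, 0], [8.5, 0, 8.2, -0.2, 0, 0, 0], [8.5, 0, 8.2, -0.2, 0, 0, 0], [2.0, 0, 8.2, -0.2, 0, 0, 0], [2.0, 0, 8.2, -0.2, 0, 0, 0], [2.0, 0, 8.2, -0.2, 0, 0, 0], [2.0, 0, 8.2, -0.2, 0, 0, 0], [2.0, 0, 8.2, -0.2, 0, 0, 0]]])

```text
time_s: 4.4
tcp_pos: [594.0, 134.5, 158.9]
ee_rot: [-0.05, 0.051, 0.705, -0.705]
wrist_force: [-0.5, -0.1, -0.4]
opening: 0.237
```

Run:
```python
from h import *
c=ctrl.read_camera('wrist');save(c,'w2')
plan([594,132,161]);
```

```text
t 4.45 tcp [593.9 134.4 158.7] shift cm [-0.04 -0.23  0.24] turn [ 0.    -0.003 -0.001] F [ 0.3  0.6 -0.1] open 0.232
```

View pics/w2.png

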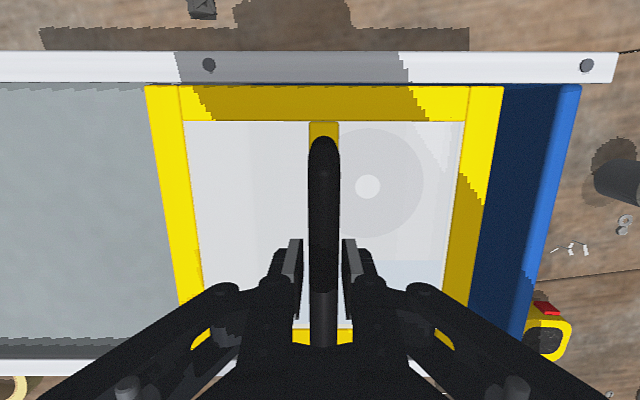

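The bar lies between the pads, with columns 295 and 350 either side of it. I'll slide the guard open along the tool's -z, about 130 mm.

move_arm(moves=[[[2.0, 0, 0, -1, 0, 0, 0], [2.0, 0, 0, -2.5, 0, 0, 0], [2.0, 0, 0, -4, 0, 0, 0], [2.0, 0, 0, -5.5, 0, 0, 0], [2.0, 0, 0, -7, 0, 0, 0], [2.0, 0, 0, -8.5, 0, 0, 0], [2.0, 0, 0, -10, 0, 0, 0], [2.0, 0, 0, -11.5, 0, 0, 0], [2.0, 0, 0, -12.5, 0, 0, 0], [2.0, 0, 0, -13, 0, 0, 0], [2.0, 0, 0, -13, 0, 0, 0], [2.0, 0, 0, -13, 0, 0, 0]]])

```text
time_s: 5.65
tcp_pos: [611.0, 264.8, 158.2]
ee_rot: [-0.051, 0.05, 0.706, -0.705]
wrist_force: [0.3, -0.0, 0.1]
opening: 0.232
```

Run:
```python
from h import *
c=ctrl.read_camera('top');save(c,'t2');c=ctrl.read_camera('wrist');save(c,'w3')
plan([612,263,158.5]);
```

```text
t 5.75 tcp [611.4 263.8 158.2] shift cm [-0.07 -0.03  0.07] turn [ 0.001 -0.003  0.001] F [ 0.8 -0.4  0.6] open 0.237
```

View pics/w3.png

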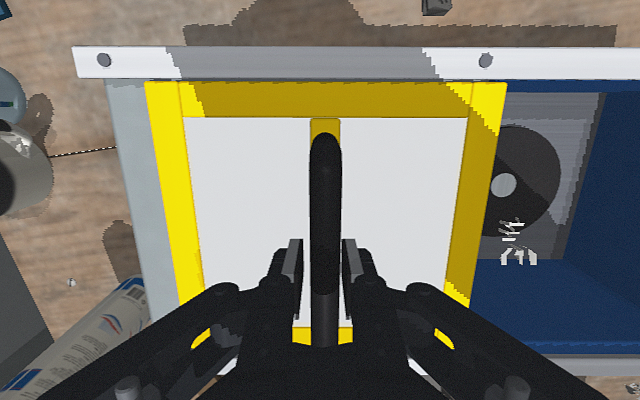

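move_arm(moves=[[[2.0, 0, 0, -0.3, 0, 0, 0], [2.0, 0, 0, -0.6, 0, 0, 0], [2.0, 0, 0, -0.8, 0, 0, 0], [2.0, 0, 0, -0.8, 0, 0, 0]]])

```text
time_s: 6.15
tcp_pos: [612.8, 267.5, 158.1]
ee_rot: [0.052, -0.05, -0.703, 0.707]
wrist_force: [-3.1, -5.0, 3.7]
opening: 0.236
```

Run:
```python
from h import *
c=ctrl.read_camera('wrist');save(c,'w4')
f,cx,cy=K(c)
# end of guard/handle estimate
plan([612,263,240]);
c=ctrl.read_camera('top');cv2.imwrite('pics/t3.png',cv2.resize(c['color'][95:220,110:300,::-1],None,fx=4,fy=4,interpolation=2))
```

```text
t 6.2 tcp [612.8 267.5 158.1] shift cm [ 0.03 -8.19  0.51] turn [-0.006 -0.005  0.002] F [-3.5 -5.2  4.3] open 0.235
```

View pics/w4.png

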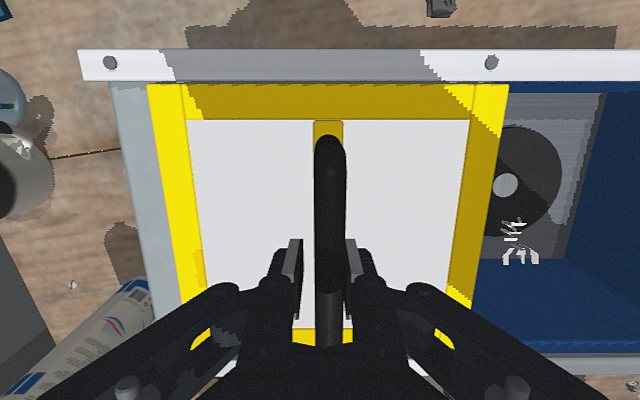

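View pics/t3.png

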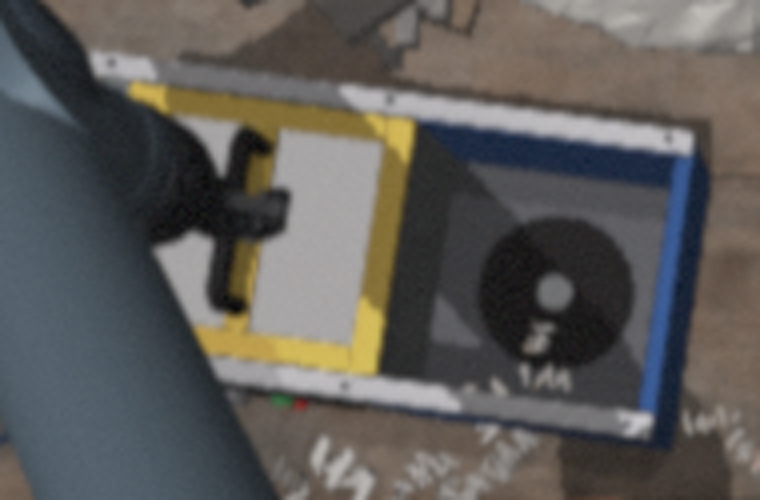

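Run:
```python
from h import *
np.set_printoptions(precision=1,suppress=True)
c=ctrl.read_camera('top')
g=lambda u,v,z:ray(c,110+u/4,95+v/4,z)
print(np.linalg.norm(g(416,118,140)-g(617,148,140)),np.linalg.norm(g(379,375,140)-g(580,403,140)))
d=(c['color'][95:220,110:300].astype(int))
print('tt disc',g(555.5,292,22),g(556,290,24))
print([(c2w(c,t['xyz']),t['conf']) for t in ctrl.tip_of('turntable','top')],[(c2w(c,t['xyz']),t['conf']) for t in ctrl.tip_of('guard_handle','top')])
w=ctrl.read_camera('wrist')
print([(c2w(w,t['xyz']),t['conf']) for t in ctrl.tip_of('turntable','wrist')],ray(w,506,185,22))
plan([612.8,264,245]); plan([479,-259.5,245])
```

```text
130.82425627882182 129.274781257967
tt disc [587.   90.1  22. ] [588.1  89.4  24. ]
[(array([589.9,  88.9,  24.8]), 0.56)] [(array([612.8, 263.1, 180.5]), 0.7)]
[(array([586.6,  93.9,  20. ]), 0.73)] [588.7  89.5  22. ]
t 6.5 tcp [612.8 267.5 158.1] shift cm [-0.  -8.7  0.4] turn [-0. -0.  0.] F [-2.7 -5.7  3. ] open 0.236
t 6.5 tcp [612.8 267.5 158.1] shift cm [ 5.6 -8.4 54.1] turn [-0. -0.  0.] F [-2.7 -5.7  3. ] open 0.236
```

move_arm(moves=[[[3.5, 0, 0, 0.6, 0, 0, 0], [3.5, 0, 0, 0.6, 0, 0, 0], [3.5, 0, -5, 0.6, 0, 0, 0], [5, 0, -8.7, 0.6, 0, 0, 0], [8.5, 5.6, -8.5, 54.5, 0, 0, 0], [8.5, 5.6, -8.5, 54.5, 0, 0, 0], [8.5, 5.6, -8.5, 54.5, 0, 0, 0], [8.5, 5.6, -8.5, 54.5, 0, 0, 0], [8.5, 5.6, -8.5, 54.5, 0, 0, 0], [8.5, 5.6, -8.5, 54.5, 0, 0, 0], [8.5, 5.6, -8.5, 54.5, 0, 0, 0], [8.5, 5.6, -8.5, 54.5, 0, 0, 0], [8.5, 5.6, -8.5, 54.5, 0, 0, 0], [8.5, 5.6, -8.5, 54.5, 0, 0, 0], [8.5, 5.6, -8.5, 54.5, 0, 0, 0], [8.5, 5.6, -8.5, 54.5, 0, 0, 0], [8.5, 5.6, -8.5, 54.5, 0, 0, 0], [8.5, 5.6, -8.5, 54.5, 0, 0, 0], [8.5, 5.6, -8.5, 54.5, 0, 0, 0]]])

```text
time_s: 8.4
tcp_pos: [481.4, -258.1, 243.3]
ee_rot: [-0.049, 0.049, 0.706, -0.705]
wrist_force: [0.0, 0.2, 0.0]
opening: 0.994
```

Run:
```python
from h import *
np.set_printoptions(precision=1,suppress=True)
w=ctrl.read_camera('wrist');save(w,'w5')
print([(c2w(w,t['xyz']),round(t['conf'],2)) for t in ctrl.tip_of('paint_pot','wrist')])
for z in(0,95): print(w2p(w,(479,-259.5,z)))
plan([479,-259.5,55]);
t=ctrl.read_camera('top');print([(c2w(t,t_['xyz']),round(t_['conf'],2)) for t_ in ctrl.tip_of('guard_handle','top')])
```

```text
[(array([ 478.9, -253.5,   -2.6]), 0.96), (array([ 555.4, -163.8,   -0.6]), 0.89), (array([ 288.7, -340.6,    1.3]), 0.59)]
(np.float64(323.3265422505309), np.float64(168.47395433419035))
(np.float64(323.67015629884946), np.float64(186.72245460278864))
t 8.5 tcp [ 481.1 -258.7  243.3] shift cm [ 0.2 18.8  0.1] turn [ 0.  0. -0.] F [-0.4 -0.1 -0.8] open 0.994
[(array([612.2, 266. , 178.2]), 0.9)]
```

View pics/w5.png

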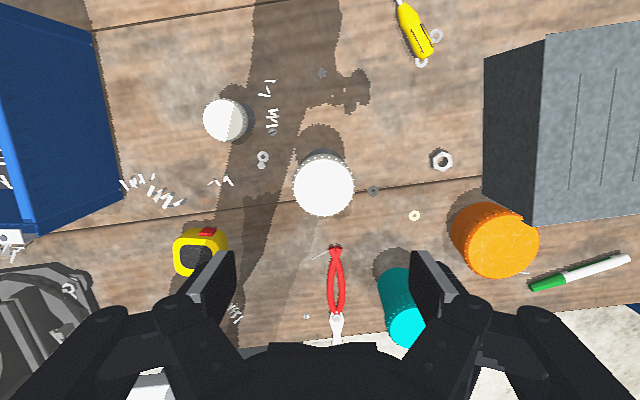

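The cap centre is at (323,186), against a prediction of (324,187), so the pot position is confirmed. The small grey pot is at (225,120) and turquoise at (403,305). I'll descend and grip the cap.

move_arm(moves=[[[8.5, 0.2, 5, 0.1, 0, 0, 0], [8.5, 0.2, 9.5, 0.1, 0, 0, 0], [8.5, 0.2, 13, 0.1, 0, 0, 0], [8.5, 0.2, 16, 0.1, 0, 0, 0], [8.5, 0.2, 18, 0.1, 0, 0, 0], [8.5, 0.2, 19, 0.1, 0, 0, 0], [8.5, 0.2, 19, 0.1, 0, 0, 0], [5.5, 0.2, 19, 0.1, 0, 0, 0], [5.5, 0.2, 19, 0.1, 0, 0, 0], [5.5, 0.2, 19, 0.1, 0, 0, 0], [5.5, 0.2, 19, 0.1, 0, 0, 0], [5.5, 0.2, 19, 0.1, 0, 0, 0]]])

```text
time_s: 9.8
tcp_pos: [480.1, -261.2, 55.3]
ee_rot: [0.049, -0.052, -0.705, 0.706]
wrist_force: [-0.5, 2.3, 6.0]
opening: 0.725
```

Run:
```python
from h import *
w=ctrl.read_camera('wrist');save(w,'w6')
w=ctrl.read_camera('scene');cv2.imwrite('pics/s6.png',cv2.resize(w['color'][140:250,250:450,::-1],None,fx=4,fy=4,interpolation=2))
plan([479,-259.5,250]);
```

```text
t 9.9 tcp [ 480.1 -261.2   55.2] shift cm [  0.06 -19.48  -0.15] turn [-0.    -0.003 -0.004] F [0.5 2.2 6.3] open 0.721
```

View pics/s6.png

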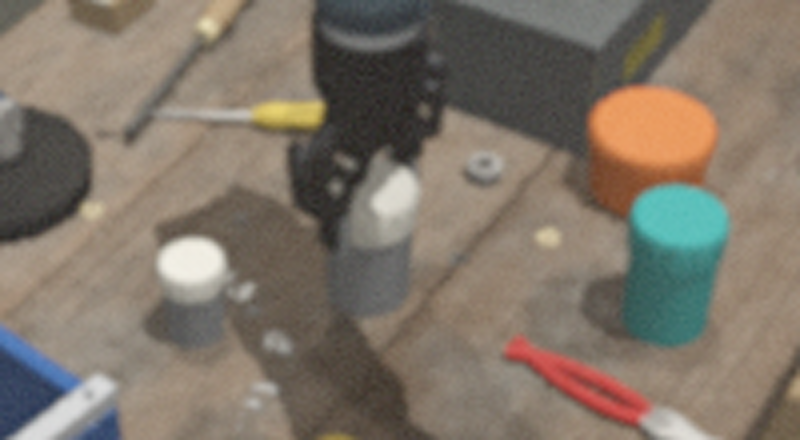

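View pics/w6.png

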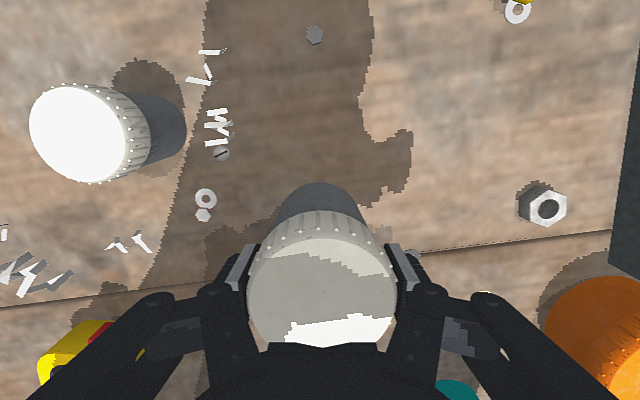

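The white cap sits between the pads (columns 250–400). I'll lift it 17.5 cm and check the hold.

move_arm(moves=[[[5.5, 0, -1, 0, 0, 0, 0], [5.5, 0, -3, 0, 0, 0, 0], [5.5, 0, -5.5, 0, 0, 0, 0], [5.5, 0, -8, 0, 0, 0, 0], [5.5, 0, -11, 0, 0, 0, 0], [5.5, 0, -14, 0, 0, 0, 0], [5.5, 0, -16.5, 0, 0, 0, 0], [5.5, 0, -17.5, 0, 0, 0, 0], [5.5, 0, -17.5, 0, 0, 0, 0]]])

```text
time_s: 10.8
tcp_pos: [478.7, -262.1, 229.9]
ee_rot: [0.05, -0.052, -0.705, 0.706]
wrist_force: [-0.0, -0.5, -2.0]
opening: 0.725
```

Run:
```python
from h import *
w=ctrl.read_camera('wrist');save(w,'w7')
w=ctrl.read_camera('scene');cv2.imwrite('pics/s7.png',cv2.resize(w['color'][80:250,250:450,::-1],None,fx=3,fy=3,interpolation=2))
plan([588,89.7,230]);
```

```text
t 10.9 tcp [ 477. -261.  227.] shift cm [ -5.97  -0.3  -36.29] turn [ 0.001 -0.003  0.002] F [-0.1  0.7 -2.5] open 0.719
```

View pics/s7.png

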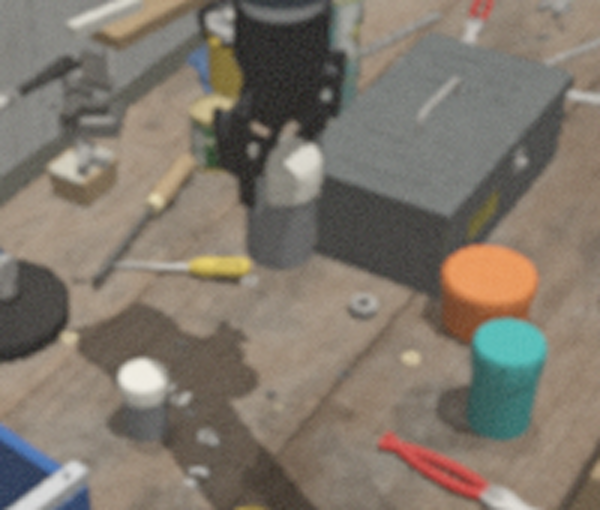

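View pics/w7.png

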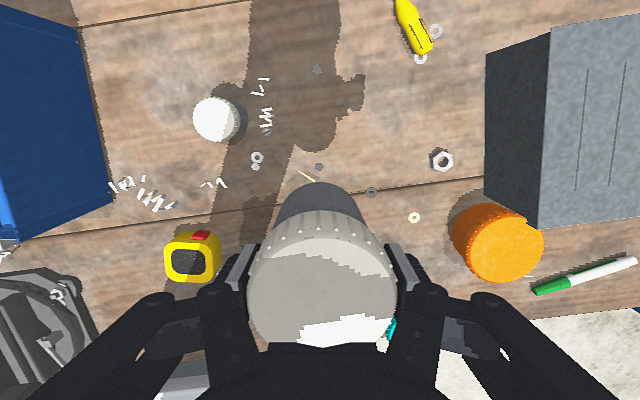

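Held upright. Wrist force is about -2.3 N, consistent with the pot's weight, and its foot is at roughly z 172. I'll carry it over the chamber.

move_arm(moves=[[[5.5, -0.4, -0.3, -2, 0, 0, 0], [5.5, -1, -0.3, -6, 0, 0, 0], [5.5, -1.7, -0.3, -10, 0, 0, 0], [5.5, -2.3, -0.3, -14, 0, 0, 0], [5.5, -3, -0.3, -18, 0, 0, 0], [5.5, -3.6, -0.3, -22, 0, 0, 0], [5.5, -4.3, -0.3, -26, 0, 0, 0], [5.5, -5, -0.3, -30, 0, 0, 0], [5.5, -5.5, -0.3, -33.5, 0, 0, 0], [5.5, -5.9, -0.3, -35.5, 0, 0, 0], [5.5, -6, -0.3, -36.3, 0, 0, 0], [5.5, -6, -0.3, -36.3, 0, 0, 0], [5.5, -6, -0.3, -36.3, 0, 0, 0]]])

```text
time_s: 12.2
tcp_pos: [588.6, 87.3, 230.0]
ee_rot: [0.052, -0.05, -0.705, 0.706]
wrist_force: [-0.5, -0.0, -1.6]
opening: 0.722
```

Run:
```python
from h import *
w=ctrl.read_camera('wrist');save(w,'w8')
t=ctrl.read_camera('top');cv2.imwrite('pics/t8.png',cv2.resize(t['color'][95:220,110:300,::-1],None,fx=4,fy=4,interpolation=2))
plan([588,89.7,80]);plan([588,89.7,77])
```

```text
t 12.3 tcp [589.   86.7 230.7] shift cm [ 0.13 15.07 -0.31] turn [-0.002 -0.007  0.001] F [-0.2 -0.6 -2.4] open 0.724
t 12.3 tcp [589.   86.7 230.7] shift cm [ 0.13 15.37 -0.31] turn [-0.002 -0.007  0.001] F [-0.2 -0.6 -2.4] open 0.724
```

View pics/t8.png

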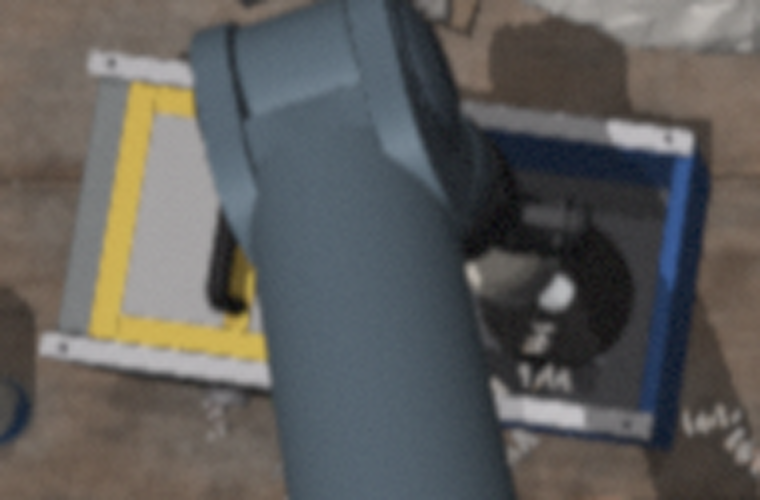

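View pics/w8.png

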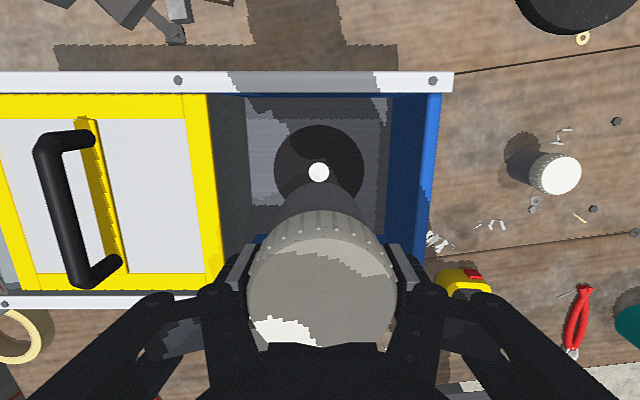

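The chamber hub (319,172) lines up with the tool axis, and the guard is clear. I'll lower gently to just above contact.

move_arm(moves=[[[5.5, 0.1, 1.5, -0.3, 0, 0, 0], [5.5, 0.1, 4, -0.3, 0, 0, 0], [5.5, 0.1, 6.5, -0.3, 0, 0, 0], [5.5, 0.1, 9, -0.3, 0, 0, 0], [5.5, 0.1, 11, -0.3, 0, 0, 0], [5.5, 0.1, 12.5, -0.3, 0, 0, 0], [5.5, 0.1, 13.5, -0.3, 0, 0, 0], [5.5, 0.1, 14, -0.3, 0, 0, 0], [5.5, 0.1, 14.4, -0.3, 0, 0, 0], [5.5, 0.1, 14.4, -0.3, 0, 0, 0]]])

```text
time_s: 13.3
tcp_pos: [589.0, 92.7, 87.5]
ee_rot: [-0.05, 0.051, 0.705, -0.705]
wrist_force: [-0.3, 0.2, -1.0]
opening: 0.724
```

Run:
```python
from h import *
w=ctrl.read_camera('wrist');save(w,'w9')
plan([588,89.7,77])
```

```text
t 13.35 tcp [589.3  92.8  87.9] shift cm [0.09 1.09 0.32] turn [ 0.    -0.003 -0.001] F [ 0.5 -0.2 -1. ] open 0.723
```

View pics/w9.png

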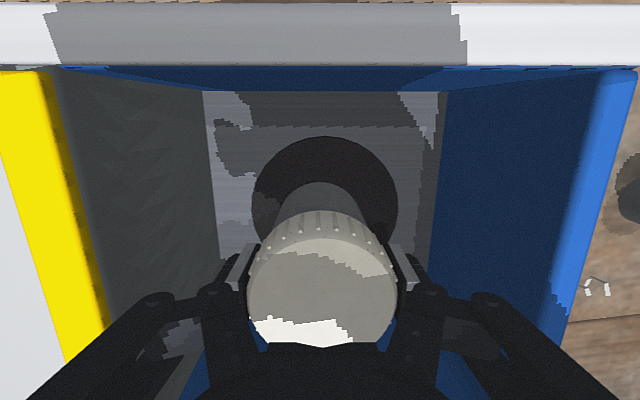

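move_arm(moves=[[[5.5, 0.1, 0.3, 0.1, 0, 0, 0], [5.5, 0.1, 0.6, 0.2, 0, 0, 0], [5.5, 0.1, 0.8, 0.2, 0, 0, 0], [5.5, 0.1, 0.95, 0.2, 0, 0, 0], [5.5, 0.1, 0.95, 0.2, 0, 0, 0]]])

```text
time_s: 13.85
tcp_pos: [587.3, 90.8, 77.6]
ee_rot: [0.051, -0.05, -0.705, 0.705]
wrist_force: [0.4, -0.2, -0.9]
opening: 0.725
```

move_arm(moves=[[[5.5, 0, 0.1, 0, 0, 0, 0], [5.5, 0, 0.1, 0, 0, 0, 0], [5.5, 0, 0.2, 0, 0, 0, 0], [5.5, 0, 0.2, 0, 0, 0, 0]]])

```text
time_s: 14.25
tcp_pos: [588.1, 90.9, 77.3]
ee_rot: [0.05, -0.051, -0.705, 0.705]
wrist_force: [-3.2, -1.2, 6.0]
opening: 0.722
```

Contact: the force rose to +6 N. I'll ease up a touch, release slowly, then look before backing out.

move_arm(moves=[[[5.5, 0, -0.1, 0, 0, 0, 0], [6.6, 0, -0.1, 0, 0, 0, 0], [7.0, 0, -0.1, 0, 0, 0, 0], [7.5, 0, -0.1, 0, 0, 0, 0], [8.0, 0, -0.1, 0, 0, 0, 0], [8.5, 0, -0.1, 0, 0, 0, 0], [8.5, 0, -0.1, 0, 0, 0, 0], [8.5, 0, -0.1, 0, 0, 0, 0]]])

```text
time_s: 15.05
tcp_pos: [587.5, 90.8, 76.8]
ee_rot: [-0.051, 0.051, 0.705, -0.705]
wrist_force: [0.6, -0.0, 0.5]
opening: 0.997
```

Run:
```python
from h import *
w=ctrl.read_camera('wrist');save(w,'w10')
plan([588,89.7,245])
```

```text
t 15.1 tcp [587.5  90.8  76.8] shift cm [ -0.07 -16.82   0.1 ] turn [ 0.    -0.003  0.   ] F [-0.4 -0.6 -0. ] open 0.993
```

View pics/w10.png

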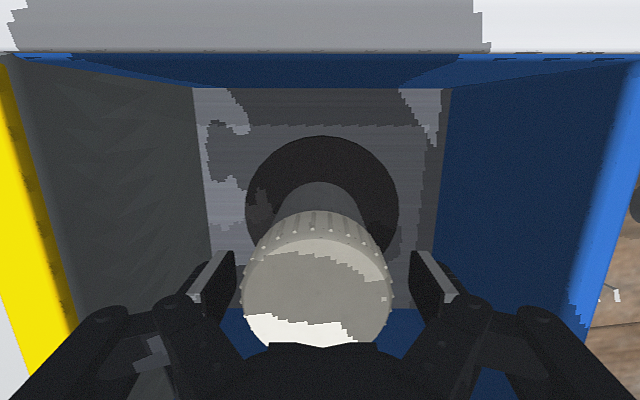

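The pot is standing between the open pads (245–390, with pads at 235 and 410), free and clear. I'll raise straight up.

move_arm(moves=[[[8.5, 0, -1, 0, 0, 0, 0], [8.5, 0, -3, 0, 0, 0, 0], [8.5, 0, -6, 0, 0, 0, 0], [8.5, 0, -10, 0, 0, 0, 0], [8.5, 0, -14, 0, 0, 0, 0], [8.5, 0, -17, 0, 0, 0, 0], [8.5, 0, -17, 0, 0, 0, 0], [8.5, 0, -17, 0, 0, 0, 0]]])

```text
time_s: 15.9
tcp_pos: [588.0, 91.0, 248.4]
ee_rot: [-0.05, 0.052, 0.705, -0.705]
wrist_force: [-0.1, 0.6, -0.2]
opening: 0.998
```

Run:
```python
from h import *
np.set_printoptions(precision=1,suppress=True)
w=ctrl.read_camera('wrist');save(w,'w11')
print([(c2w(w,t['xyz']),round(t['conf'],2)) for t in ctrl.tip_of('paint_pot','wrist')])
print([(c2w(w,t['xyz']),round(t['conf'],2)) for t in ctrl.tip_of('guard_handle','wrist')])
print(w2p(w,(588,89.7,117)),w2p(w,(588,89.7,22)))
plan([612.5,265,240]);plan([588,89.7,240])
```

```text
[(array([ 293.6, -342.2,    1.1]), 0.96), (array([ 553.2, -164.9,    0.3]), 0.75), (array([586.4,  93.1,  21.4]), 0.58)]
[(array([614.6, 264. , 177.4]), 0.74)]
(np.float64(323.28998182764536), np.float64(189.10969820044838)) (np.float64(323.008295020508), np.float64(169.62688222024335))
t 16.05 tcp [586.2  90.4 245. ] shift cm [ -0.1   0.5 -17.7] turn [-0. -0.  0.] F [ 0.4 -0.3  0.2] open 0.996
t 16.05 tcp [586.2  90.4 245. ] shift cm [-0.2  0.5  0. ] turn [-0. -0.  0.] F [ 0.4 -0.3  0.2] open 0.996
```

View pics/w11.png

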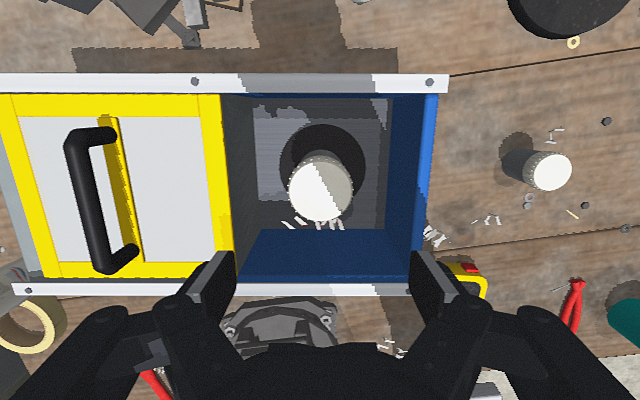

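The pot is upright, its cap at (320,188) against an ideal of (323,189), so about 2 mm off. Back to the handle.

move_arm(moves=[[[8.5, -0.1, 0, -5, 0, 0, 0], [8.5, -0.1, 0, -10, 0, 0, 0], [8.5, -0.1, 0, -15, 0, 0, 0], [8.5, -0.1, 0, -17.6, 0, 0, 0], [8.5, -0.1, 0, -17.6, 0, 0, 0], [8.5, -0.1, 0, -17.6, 0, 0, 0], [8.5, -0.1, 4, -17.6, 0, 0, 0], [8.5, -0.1, 8, -17.6, 0, 0, 0], [8.5, -0.1, 8.6, -17.6, 0, 0, 0], [8.5, -0.1, 8.6, -17.6, 0, 0, 0], [2.0, -0.1, 8.6, -17.6, 0, 0, 0], [2.0, -0.1, 8.6, -17.6, 0, 0, 0], [2.0, -0.1, 8.6, -17.6, 0, 0, 0], [2.0, -0.1, 8.6, -17.6, 0, 0, 0], [2.0, -0.1, 8.6, -17.6, 0, 0, 0]]])

```text
time_s: 17.55
tcp_pos: [613.9, 265.1, 161.6]
ee_rot: [-0.05, 0.051, 0.705, -0.705]
wrist_force: [0.2, -0.9, -0.2]
opening: 0.233
```

Run:
```python
from h import *
w=ctrl.read_camera('wrist');save(w,'w12')
plan([587.5,89.7,158])
```

```text
t 17.6 tcp [613.7 265.  161.3] shift cm [ 0.1   0.32 17.73] turn [ 0.    -0.003 -0.001] F [0.3 0.4 0.4] open 0.237
```

View pics/w12.png

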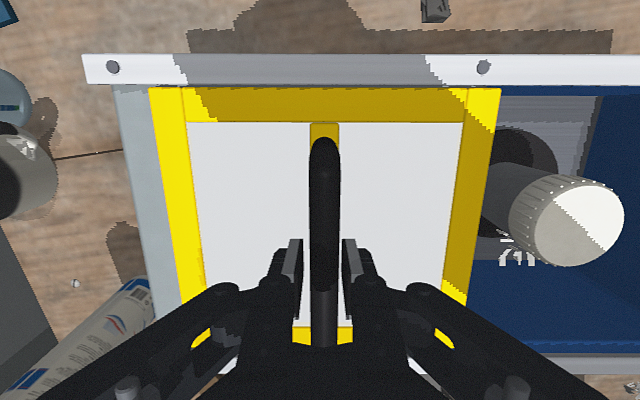

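Astride the bar again. Sliding shut along the tool's +z.

move_arm(moves=[[[2.0, 0, 0.2, 1, 0, 0, 0], [2.0, 0, 0.2, 2.5, 0, 0, 0], [2.0, 0, 0.2, 4, 0, 0, 0], [2.0, 0, 0.2, 5.5, 0, 0, 0], [2.0, 0, 0.2, 7, 0, 0, 0], [2.0, 0, 0.2, 8.5, 0, 0, 0], [2.0, 0, 0.2, 10, 0, 0, 0], [2.0, 0, 0.2, 11.5, 0, 0, 0], [2.0, 0, 0.2, 13, 0, 0, 0], [2.0, 0, 0.2, 14.5, 0, 0, 0], [2.0, 0, 0.2, 16, 0, 0, 0], [2.0, 0, 0.2, 17, 0, 0, 0], [2.0, 0, 0.2, 17.4, 0, 0, 0], [2.0, 0, 0.2, 17.4, 0, 0, 0], [2.0, 0, 0.2, 17.4, 0, 0, 0]]])

```text
time_s: 19.1
tcp_pos: [588.6, 91.2, 158.2]
ee_rot: [0.051, -0.051, -0.705, 0.706]
wrist_force: [-0.3, -0.6, -0.0]
opening: 0.235
```

move_arm(moves=[[[2.0, 0, 0, 0.3, 0, 0, 0], [2.0, 0, 0, 0.6, 0, 0, 0], [2.0, 0, 0, 0.8, 0, 0, 0], [2.0, 0, 0, 0.8, 0, 0, 0]]])

```text
time_s: 19.5
tcp_pos: [587.9, 88.1, 158.4]
ee_rot: [-0.049, 0.05, 0.707, -0.704]
wrist_force: [2.3, 5.8, -4.4]
opening: 0.235
```

Run:
```python
from h import *
w=ctrl.read_camera('wrist');save(w,'w13')
plan([587.5,89.7,158])
```

```text
t 19.55 tcp [587.9  88.  158.4] shift cm [ 0.07  0.04 -0.16] turn [ 0.004 -0.001 -0.001] F [ 1.6  4.9 -3.7] open 0.234
```

View pics/w13.png

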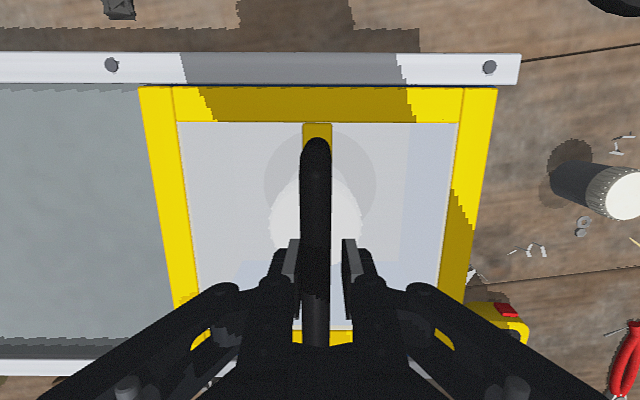

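Resisting at about 5–6 N, more than the 2.5 N track friction. A little more push will confirm it is the stop.

move_arm(moves=[[[2.0, 0, 0, 0.3, 0, 0, 0], [2.0, 0, 0, 0.6, 0, 0, 0], [2.0, 0, 0, 0.6, 0, 0, 0]]])

```text
time_s: 19.85
tcp_pos: [588.0, 88.0, 158.4]
ee_rot: [-0.047, 0.05, 0.71, -0.701]
wrist_force: [4.9, 12.0, -8.4]
opening: 0.233
```

The TCP stayed at y 88.0 while force doubled to 12 N, so that is the end stop. I'll unload, open and rise clear.

move_arm(moves=[[[2.0, 0, 0, -0.7, 0, 0, 0], [2.0, 0, 0, -1.3, 0, 0, 0], [3.5, 0, 0, -1.3, 0, 0, 0], [3.5, 0, 0, -1.3, 0, 0, 0], [3.5, 0, 0, -1.3, 0, 0, 0], [3.5, 0, -4, -1.3, 0, 0, 0], [3.5, 0, -9, -1.3, 0, 0, 0], [3.5, 0, -12, -1.3, 0, 0, 0], [3.5, 0, -12, 15, 0, 0, 0], [3.5, 0, -12, 15, 0, 0, 0], [3.5, 0, -12, 15, 0, 0, 0], [3.5, 0, -12, 15, 0, 0, 0], [3.5, 0, -12, 15, 0, 0, 0], [3.5, 0, -12, 15, 0, 0, 0]]])

```text
time_s: 21.25
tcp_pos: [565.4, -68.6, 278.8]
ee_rot: [-0.05, 0.051, 0.706, -0.705]
wrist_force: [1.3, 1.3, -0.0]
opening: 0.413
```

Run:
```python
from h import *
np.set_printoptions(precision=1,suppress=True)
c=ctrl.read_camera('top');cv2.imwrite('pics/t14.png',cv2.resize(c['color'][95:220,110:300,::-1],None,fx=4,fy=4,interpolation=2))
w=ctrl.read_camera('wrist');save(w,'w14')
for n,k in(('top',c),('wrist',w)):
  for q in('guard_handle','tape_measure','orange_pot'): print(n,q,[(c2w(k,t['xyz']),round(t['conf'],2)) for t in ctrl.tip_of(q,n)])
plan([0,0,0])
```

```text
top guard_handle [(array([582.9,  92.9, 177.5]), 0.96)]
top tape_measure [(array([392.1, -84.5,  -4.5]), 0.59)]
top orange_pot [(array([ 364.6, -463. ,   -1.2]), 0.8)]
wrist guard_handle [(array([588.9,  89.7, 178.2]), 0.61)]
wrist tape_measure [(array([391.9, -84.2,  -0.7]), 0.72)]
wrist orange_pot []
t 21.65 tcp [565.5 -68.6 278.7] shift cm [57.  27.9  1.2] turn [ 0. -0.  0.] F [0.3 0.4 0.3] open 0.41
```

View pics/t14.png

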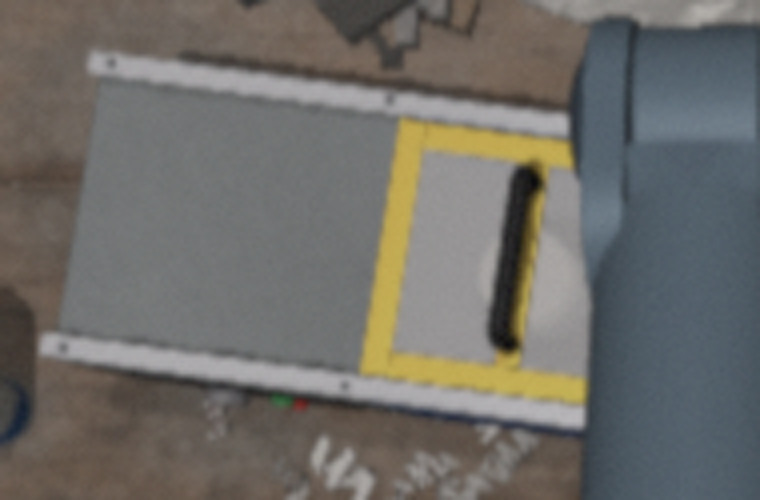

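View pics/w14.png

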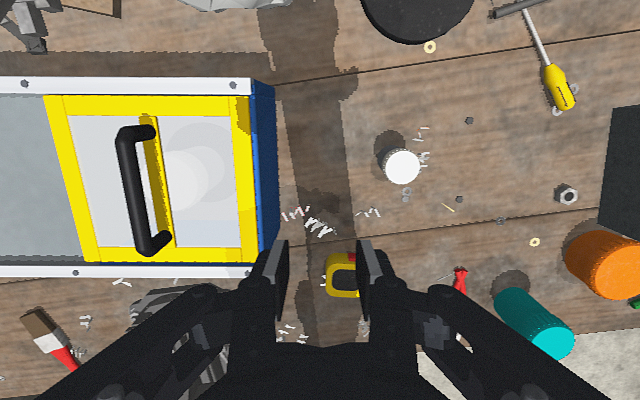

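The guard is shut: its rear edge moved 66 crop px, about 43 mm from the initial 43 mm ajar, and its front edge is at the chamber end. The pot shows upright through the pane at (180,180), the bystanders are in place, and the arm is clear and still.

Run:
```python
from h import *
print(ctrl.sign_off())
```

```text
the job is handed in; nothing more can be done
None
```

The job is done and handed in at about 22 s of the 64 s allowed; `sign_off` reported no verdict.

**What I did:**
- I slid the guard open to its end stop, to about 174 mm as measured from the top camera.
- I gripped the larger grey pot by its white cap and lowered it onto the turntable until contact, at about 6 N. Then I let go and lifted clear.
- I slid the guard shut until it hit the stop. Pushing harder there doubled the force to 12 N without moving it.

**What the last checks showed:**
- **Pot:** just after I let go, its cap was about 2 mm off the turntable centre by pixels and the pot was upright. The network put it about 3–4 mm off. After the guard shut, I only saw it through the pane, still upright.
- **Guard:** the rear edge in the top view puts the guard about 0 mm from shut. The network's handle position from the wrist camera agreed to about 1 mm. From the top camera it was about 6 mm off, mostly across the track, probably because the arm hid part of the guard.
- **Bystanders:** the network put the tape measure and orange pot within a few mm of where they started. I checked the screwdriver only by eye; it looked undisturbed.
- **Arm:** clear of everything, with the wrist force near zero.

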